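# Gauge the screen-hinge blocks and scrap the tight ones

## Task

One of these three hinge blocks for the printing screens is bored to size, the other two are too tight. Try the pin gauge from the wooden stand gently in the holes until you find the block that takes it fully home, collar down on the block, and leave the gauge standing in that block where the block is. Put the two tight blocks flat in the scrap tray, and do not disturb the ink jars or the squeegee.

Things in the scene. Friction and masses are not known exactly. Their poses are not given: they have to be found in the camera images.
- gauge_tip (a point): centre of the lower end of the loose steel pin gauge (0.12 kg, 80 mm long). From the tip up: round pin 12 mm across, 28 mm long, nose chamfered to 9 mm; round collar 26 mm across, 6 mm thick; square grip. z points up from tip to grip. Fully home in the good block the collar lies on the block's top face and the tip is 11 mm below the block's centre point
- gauge_grip (a point): centre of the gauge's square grip (18 by 18 mm, 46 mm long), 57 mm above the tip; x and y are square to the grip's flat sides. At the start the gauge stands in the stand, collar on its top, with this point 65 mm above the bench
- stand_mouth (a point): centre of the mouth of the hole (15 mm) in the top of the fixed wooden gauge stand, 80 by 80 mm, 36 mm high; the gauge starts here
- tray: fixed low steel scrap tray, open on top, 250 mm (its x) by 150 mm (its y), 25 mm high, walls and floor 4 to 5 mm thick; origin at the centre of its underside. Room for two blocks, for instance centred 60 mm either side of the middle along x
- block_a_centre (a point): centre of a loose aluminium hinge block, 17 mm above its underside, on the axis of its hole; z up. All three blocks look alike: 54 mm (x) by 40 mm (y) by 34 mm high, 0.25 to 0.4 kg, standing flat on the mat, a vertical 14 mm round hole in the middle of the top, a fine dark score line across the top near each end
- block_b_centre (a point): centre of another such block. In every block a dark steel bush lies in the hole, from 9 mm below the top face down to 4 mm above the underside. In one block, any of the three, it is wide enough for the gauge to go fully home; in the other two it is too narrow and stops the gauge's tip about 9 mm below the top face
- block_c_centre (a point): centre of the third such block, 17 mm above its underside, on the axis of its hole
- mat: fixed black rubber bench mat, 260 mm (x) by 420 mm (y), its top 3 mm above the bench; the three blocks stand on it. Origin at the centre of its underside. While the gauge is in or on a block, that block must not be pressed onto the mat with more than 30 N (its weight, up to 4 N, included)
- ink_jar: bystander: closed ink jar, 64 mm across, 85 mm high, on the far side of the bench; origin at the centre of its underside
- ink_jar2: bystander: smaller closed ink jar, 56 mm across, 75 mm high, on the far side; origin at the centre of its underside
- squeegee: bystander: squeegee with wooden grip, 220 mm long (its y), 22 mm high, lying on the far side; origin at the centre of its underside
Not all that is in view belongs to the job. Of the things that look like the part that bears stand_mouth, the largest one is meant.

How it is judged:
On the way, in this order (a step that is already met when the one before it is completed fails the run):
1. the gauge is drawn out of its stand (distance between gauge_tip and stand_mouth above 0.06 m), for 0.1 s.
2. the gauge is fully home in a block's hole (((z of gauge_tip in the frame of block_a_centre below -0.008 m and distance between gauge_tip and block_a_centre below 0.0145 m) or (z of gauge_tip in the frame of block_b_centre below -0.008 m and distance between gauge_tip and block_b_centre below 0.0145 m) or (z of gauge_tip in the frame of block_c_centre below -0.008 m and distance between gauge_tip and block_c_centre below 0.0145 m))), for 0.2 s.
At the end, for the whole second after the job is handed in: The gauge stands released and at rest fully home (within 3 mm) in the hole of the one block that takes it; that block stands flat within 30 mm of where it was at the start; the other two blocks lie flat on the floor of the scrap tray, released and at rest ((((z of gauge_tip in the frame of block_a_centre below -0.008 m and distance between gauge_tip and block_a_centre below 0.0145 m) and distance of block_a_centre from where it was at the start of the episode below 0.03 m and angle between block_a_centre's own z axis and vertical below 0.1 rad and linear speed of gauge below 0.02 m/s and (x of block_b_centre in the frame of tray between -0.115 and 0.115 m and y of block_b_centre in the frame of tray between -0.068 and 0.068 m and z of block_b_centre in the frame of tray below 0.028 m and angle between block_b_centre's own z axis and vertical below 0.15 rad and linear speed of block_b below 0.02 m/s) and (x of block_c_centre in the frame of tray between -0.115 and 0.115 m and y of block_c_centre in the frame of tray between -0.068 and 0.068 m and z of block_c_centre in the frame of tray below 0.028 m and angle between block_c_centre's own z axis and vertical below 0.15 rad and linear speed of block_c below 0.02 m/s)) or ((z of gauge_tip in the frame of block_b_centre below -0.008 m and distance between gauge_tip and block_b_centre below 0.0145 m) and distance of block_b_centre from where it was at the start of the episode below 0.03 m and angle between block_b_centre's own z axis and vertical below 0.1 rad and linear speed of gauge below 0.02 m/s and (x of block_a_centre in the frame of tray between -0.115 and 0.115 m and y of block_a_centre in the frame of tray between -0.068 and 0.068 m and z of block_a_centre in the frame of tray below 0.028 m and angle between block_a_centre's own z axis and vertical below 0.15 rad and linear speed of block_a below 0.02 m/s) and (x of block_c_centre in the frame of tray between -0.115 and 0.115 m and y of block_c_centre in the frame of tray between -0.068 and 0.068 m and z of block_c_centre in the frame of tray below 0.028 m and angle between block_c_centre's own z axis and vertical below 0.15 rad and linear speed of block_c below 0.02 m/s)) or ((z of gauge_tip in the frame of block_c_centre below -0.008 m and distance between gauge_tip and block_c_centre below 0.0145 m) and distance of block_c_centre from where it was at the start of the episode below 0.03 m and angle between block_c_centre's own z axis and vertical below 0.1 rad and linear speed of gauge below 0.02 m/s and (x of block_a_centre in the frame of tray between -0.115 and 0.115 m and y of block_a_centre in the frame of tray between -0.068 and 0.068 m and z of block_a_centre in the frame of tray below 0.028 m and angle between block_a_centre's own z axis and vertical below 0.15 rad and linear speed of block_a below 0.02 m/s) and (x of block_b_centre in the frame of tray between -0.115 and 0.115 m and y of block_b_centre in the frame of tray between -0.068 and 0.068 m and z of block_b_centre in the frame of tray below 0.028 m and angle between block_b_centre's own z axis and vertical below 0.15 rad and linear speed of block_b below 0.02 m/s)))); the robot touches nothing.
It fails at once if a block is pressed onto the mat with more than 30 N by the gauge ((contact force between block_a and mat above 30 N and distance between gauge_tip and block_a_centre below 0.03 m) or (contact force between block_b and mat above 30 N and distance between gauge_tip and block_b_centre below 0.03 m) or (contact force between block_c and mat above 30 N and distance between gauge_tip and block_c_centre below 0.03 m)).
It fails at once if a bystander (ink jar or squeegee) is moved more than 20 mm (distance of any of ink_jar, ink_jar2, squeegee from where it was at the start of the episode above 0.02 m).
It also fails if it takes over 72 s, if anything falls off the work surface, if the arm or the gripper's body presses on something with over 40 N, if the wrist force passes 120 N, or if a joint passes its speed limit or range.

## Robot

A 6-joint arm with a two-finger parallel gripper is mounted at the origin on the work surface. World frame = base frame: x ahead of the robot, y to its left, z up, the work surface at z = 0. Lengths are in m, angles in rad, forces in N, time in s.
With the tool pointing down it reaches from about 0.325 to 0.775 m from the base axis. Payload 5.5 kg.
Tool frame: the origin (TCP) lies at the very end of the fingers, on their centre line; the grasp point (between the pads) lies 19 mm behind it; z points along the fingers, y is the direction in which the jaws open and shut (so a half turn about z gives the same grasp; the last joint's range is limited). The gripper opens to 88 mm and grips with 3 to 60 N. Pads are 20 mm wide; open, the fingers measure 115 mm over their backs; the gripper's body (75 mm by 178 mm) begins 61 mm behind the grasp point.
Start: joints at [1.274, 0.091, 1.231, -0, 1.82, -0.057], TCP at [0.143, 0.583, 0.223] pointing down, gripper open.
Joint ranges: [-2.87, 2.87], [-0.86, 2.18], [0.17, 2.46], [-1.51, 4.65], [0.06, 2.69], [-2.65, 2.65]. Speed limits (rad/s): [2.57, 2.57, 3.01, 3.14, 3.14, 3.14].

## Interface

Orientations are given as a unit quaternion [x, y, z, w].
In Python, from bench import bot gives the robot as it stands. The module is installed in compiled form; this text tells all that it offers.
- The arm moves only by the tool send_rows, never from a script. Its arguments are lists of equal length, an entry for each row: "grip": the finger opening in cm, from 0 to 8.78; "translation": the shift along the tool's x, y, z in cm, a list of three; "yaw": the turn about the tool's z in rad. In form: {"grip": [grip, ...], "translation": [[tx, ty, tz], ...], "yaw": [yaw, ...]}. A call has 1 to 12 rows; each row shifts and turns the commanded pose from where the row before left it, along the tool's axes as they then stand; what a row does not reach is not made up. A row lasts 1/12 s, in which the tool goes at most 41.7 mm and 7.16 degrees, less where a joint would pass 70% of its speed; a pose out of reach is approached as far as the arm can. A call with a gripper value outside its range is refused whole. The fingers move at their own pace and stop on an object; the grip force is fixed at half the most. Time passes only in rows, so rows that do not move let the fingers close. It gives the time, the measured TCP pose, the force and the opening at its end, in the units of the state.
- bot.get_obs(): the state, without advancing time (a new reading comes with each control period).
- bot.get_image(name): name is "side" or "top" or "wrist"; returns (picture, depth): 480x640x3 uint8, red, green, blue; 480x640 float32, m along the optical axis (not along the pixel's ray), 0 where there is no reading.
- bot.calibration(name): a dict with "intrinsics" (3x3 intrinsics, pixels), "k1" (the pictures are not rectified: a ray, as slopes to the right and down, at radius r is drawn at 1 + k1 r^2 times it, then the intrinsics apply), "world_to_cam" (4x4, takes a point from world to camera coordinates); the wrist camera has in their place "tool_from_camera" (4x4, takes a point from camera to tool coordinates, whose origin is the TCP and whose axes are the flange's). Camera axes: x right, y down, z forward; pixel columns grow to the right and rows downward; lengths in m; the calibration is good to about 2 mm. A picture is of the moment at which its call begins: read the wrist's pose just before it. calibration takes no time and is no camera call.
- bot.finish_job(): hands the job in, once; it reports no verdict.
Trained networks look in the newest picture that a camera, given by its name, has taken for a name from the list of things; names that differ only in an ending like _2 or _b are one class to them, and where a whole thing is asked for, a point or a joint stands for the part that bears it (a point fixed in the world has none). Each returns a list of dicts, best first, with "score" (0 to 1); they miss things now and then, are a little off and sometimes report something else, mostly with a low value. They report only what shows in the picture. A call takes as long as a camera call. They do not tell look-alikes from the thing itself.
- bot.look_for(camera, thing): "extent" ([left, top, right, bottom] in pixels, round what is visible of it).
- bot.tip_of(camera, thing): "location" ([column, row] in pixels: a listed point, or the origin of a listed thing).
The state is a dict: "time_s": time; "qpos": joint angles; "joint_velocities": joint speeds; "effort": joint torques, N m; "tool_pos": TCP position; "tcp_rot": TCP orientation; "ft_force": force on the tool from outside, world axes, zero at the start; "torque": the same for the moment, N m; "grip_width": finger opening in m.
Only numpy, scipy, OpenCV 4.12 (cv2) and the standard library are available. Lean on these libraries where they do the work, as an engineer would, in place of code of your own. Each camera call takes 0.05 s, during which the arm holds its last target. There are 200 camera calls.

## Working session

There is one attempt and no reset: what is moved stays moved. The work goes in short steps, Python scripts to look and compute and a tool call to move; the robot and the scene stay as the last step left them, time stands still between calls to the robot, and variables do not carry over. Pictures are saved under pics/ and viewed, about 8 in all and at most 12, crops included, and the job is handed in when it is done.

Besides the shell and the picture viewer there is one more tool, called after "Request:" as name([rows], argument=value, ...), one row to a line, values as JSON. send_rows: Moves the arm, as the interface text tells. Its arguments: {"type":"object","properties":{"grip":{"type":"array","items":{"type":"number"}},"translation":{"type":"array","items":{"type":"array","items":{"type":"number"}}},"yaw":{"type":"array","items":{"type":"number"}}},"required":["grip","translation","yaw"]}

```bash
mkdir -p pics
cat > h.py <<'E'
import numpy as np, cv2, sys
from bench import bot
from scipy.spatial.transform import Rotation as R
def cam(name,obs=None):
    c=bot.calibration(name); K=np.array(c["intrinsics"]); k1=c["k1"]
    if name=="wrist":
        o=obs or bot.get_obs(); T=np.eye(4); T[:3,:3]=R.from_quat(o["tcp_rot"]).as_matrix(); T[:3,3]=o["tool_pos"]
        M=T@np.array(c["tool_from_camera"])
    else: M=np.linalg.inv(np.array(c["world_to_cam"]))
    return K,k1,M
def ray(cm,px):
    K,k1,M=cm
    p=cv2.undistortPoints(np.array([[px]],float),K,np.array([k1,0,0,0,0.]))[0,0]
    return M[:3,3],M[:3,:3]@np.array([p[0],p[1],1.])
def onz(cm,px,z):
    o,d=ray(cm,px); return o+d*(z-o[2])/d[2]
def proj(cm,P):
    K,k1,M=cm; w=np.linalg.inv(M); r,_=cv2.Rodrigues(w[:3,:3])
    return cv2.projectPoints(np.array([P],float),r,w[:3,3],K,np.array([k1,0,0,0,0.]))[0][0,0]
def shot(name,fn):
    o=bot.get_obs(); im,d=bot.get_image(name); cv2.imwrite("pics/"+fn,im[:,:,::-1]); return o,im,d
E
python3 - <<'E'
from h import *
np.set_printoptions(precision=4,suppress=True)
o,im,d=shot("top","t0.png"); cm=cam("top"); print(o["time_s"],o["tcp_rot"],o["ft_force"],cm[2])
Z={"gauge_grip":.065,"stand_mouth":.036,"tray":0.005,"block_a_centre":.037,"mat":0.003,"ink_jar":.085,"ink_jar2":.075,"squeegee":.02}
for t,z in Z.items():
    for r in bot.tip_of("top",t)[:5]: print(t,round(r["score"],2),np.array(r["location"]),onz(cm,r["location"],z)[:2])
for t in ["block_a_centre","tray","stand_mouth"]:
    for r in bot.look_for("top",t)[:5]: print("ext",t,round(r["score"],2),np.array(r["extent"]))
shot("side","s0.png"); print(bot.get_obs()["time_s"])
E
```

```text
0.0 [ 0.1196  0.9928 -0.0009 -0.0002] [0.3933 0.3685 0.3207] [[ 0.0267 -0.9929  0.1161  0.4217]
 [-0.9996 -0.0269 -0.0006 -0.004 ]
 [ 0.0037 -0.116  -0.9932  0.9761]
 [ 0.      0.      0.      1.    ]]
gauge_grip 0.65 [145.6 244.9] [0.5227 0.3166]
stand_mouth 0.96 [135.6 315. ] [0.3934 0.3378]
stand_mouth 0.78 [145.2 251.2] [0.5139 0.3268]
tray 0.92 [484.9 279.4] [ 0.4797 -0.3267]
block_a_centre 0.6 [312.7 257.7] [0.5103 0.0091]
mat 0.59 [318.2 271.9] [ 0.4863 -0.0019]
mat 0.32 [357.1 172.1] [ 0.6861 -0.0735]
ink_jar 0.84 [357.8 175.3] [ 0.6579 -0.069 ]
ink_jar 0.68 [408.3 179.5] [ 0.6529 -0.161 ]
ink_jar2 0.84 [357.8 175.3] [ 0.6605 -0.0698]
ink_jar2 0.68 [408.3 179.5] [ 0.6555 -0.1628]
squeegee 0.71 [248.3 180.1] [0.6598 0.1388]
ext block_a_centre 0.66 [300.7 243.  330.8 279. ]
ext block_a_centre 0.4 [125.3 223.7 178.4 274.9]
ext tray 0.74 [446.6 209.8 526.9 344.3]
ext stand_mouth 0.97 [132.2 179.3 165.1 209.2]
ext stand_mouth 0.89 [127.1 225.3 178.1 277.3]
ext stand_mouth 0.78 [122.4 299.4 157.8 333.8]
0.65
```

View pics/t0.png

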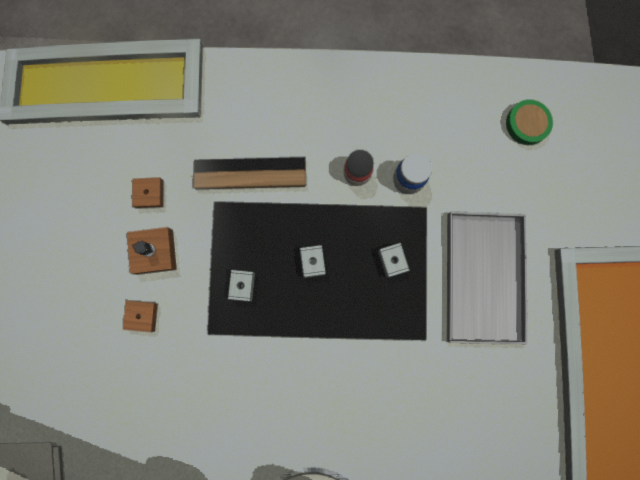

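The picture shows the big stand with the gauge at about (150,250) and small look-alike stands at (147,192) and (138,316). The blocks are at (241,286), (312,261) and (395,260), and the tray is at (485,278). Next I'll measure the blocks, gauge and tray from depth.

Run:
```python
from h import *
np.set_printoptions(precision=4,suppress=True)
im,d=bot.get_image("top"); K,k1,M=cm=cam("top")
u,v=np.meshgrid(np.arange(640.),np.arange(480.))
p=cv2.undistortPoints(np.stack([u,v],-1).reshape(-1,1,2),K,np.array([k1,0,0,0,0.])).reshape(480,640,2)
P=np.concatenate([p,np.ones((480,640,1))],-1)*d[...,None]
P=P@M[:3,:3].T+M[:3,3]; Z=P[...,2]
def rects(lo,hi,amin,xr,yr,zp):
    m=((Z>lo)&(Z<hi)&(d>0)&(P[...,0]>xr[0])&(P[...,0]<xr[1])&(P[...,1]>yr[0])&(P[...,1]<yr[1])).astype(np.uint8)
    m=cv2.morphologyEx(m,cv2.MORPH_CLOSE,np.ones((5,5)))
    for c in cv2.findContours(m,0,1)[0]:
        if cv2.contourArea(c)<amin: continue
        w=np.array([onz(cm,q,zp)[:2] for q in c[:,0].astype(float)]).astype(np.float32)
        mk=np.zeros_like(m); cv2.drawContours(mk,[c],0,1,-1)
        print(lo,cv2.minAreaRect(w*1000), "z",np.median(Z[(mk>0)&(d>0)]))
rects(.028,.045,80,(.3,.6),(-.22,.22),.037)
rects(.028,.045,80,(.3,.75),(.24,.45),.036)
rects(.05,.1,10,(.3,.75),(.24,.45),.088)
rects(.012,.035,50,(.3,.75),(-.5,-.22),.025)
print("mat z",np.median(Z[310:330,250:400]),"bench",np.median(Z[380:420,200:400]))
# depth range of tray outline via corners
```

```text
0.028 ((455.49920654296875, 142.23696899414062), (42.02198791503906, 54.18467330932617), 86.07227325439453) z 0.03734005815898944
0.028 ((505.0498046875, 9.15519905090332), (54.64872741699219, 39.85430145263672), 9.058979034423828) z 0.03772150785156736
0.028 ((511.1610107421875, -143.55850219726562), (54.01747512817383, 41.9567985534668), 19.26271629333496) z 0.0374583130905739
0.028 ((516.8311767578125, 319.3001403808594), (82.0649185180664, 81.83763885498047), 8.747564315795898) z 0.036877713714211335
0.05 ((515.0560913085938, 313.61566162109375), (27.984970092773438, 28.954565048217773), 28.199310302734375) z 0.08520374580328105
0.012 ((421.1273193359375, -485.87774658203125), (244.20669555664062, 39.9223518371582), 1.5088346004486084) z 0.02818453907066415
0.012 ((483.2699279785156, -325.3563537597656), (154.7329559326172, 250.8152313232422), 89.55679321289062) z 0.0053653875033947696
mat z 0.0037734923529214592 bench 0.0007279825663190076
```

View pics/s0.png

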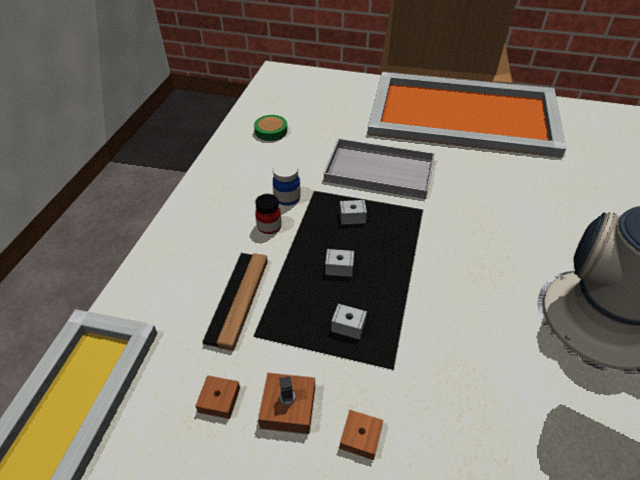

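```bash
cat >> h.py <<'E'
def plan(xy,z,psi=None):
    """print tool-frame shift (cm) to xy,z with current axes, then yaw (rad) so tool y is at world angle psi (mod pi)"""
    o=bot.get_obs(); r=R.from_quat(o["tcp_rot"]).as_matrix(); p=np.array(o["tool_pos"])
    dl=r.T@(np.array([*xy,z])-p)*100; cur=np.arctan2(r[1,1],r[0,1])
    y=0 if psi is None else -((psi-cur+np.pi/2)%np.pi-np.pi/2)
    print("t",round(o["time_s"],2),"tcp",np.round(p,4),"psi",round(np.degrees(cur),2),"shift_cm",np.round(dl,2),"yaw",round(y,4),"q6",round(o["qpos"][5],2),"F",np.round(o["ft_force"],1),"g",round(o["grip_width"],4))
E
python3 - <<'E'
from h import *
print(np.round(bot.calibration("wrist")["tool_from_camera"],3),bot.calibration("wrist")["intrinsics"])
plan((.517,.319),.2,np.radians(90))
E
```

```text
[[-0.001 -0.952 -0.305  0.084]
 [ 1.    -0.001 -0.    -0.   ]
 [-0.    -0.305  0.953 -0.161]
 [ 0.     0.     0.     1.   ]] [[399.55156446   0.         322.32369215]
 [  0.         399.55156446 236.39412382]
 [  0.           0.           1.        ]]
t 0.7 tcp [0.1425 0.5828 0.2227] psi 76.26 shift_cm [-42.64 -16.74   2.27] yaw -0.2398 q6 -0.06 F [-0.1  1.   0.2] g 0.088
```

Request:
send_rows([
  [-2.5, -1, 0],
  [-2.7, -1.05, 0.2],
  [-2.7, -1.05, 0.2],
  [-2.7, -1.05, 0.2],
  [-2.7, -1.05, 0.2],
  [-2.7, -1.05, 0.2],
  [-2.7, -1.05, 0.2],
  [-2.7, -1.05, 0.2],
  [-2.7, -1.05, 0.2],
  [-2.7, -1.05, 0.2],
  [-2.7, -1.05, 0.2],
  [-2.7, -1.05, 0.2],
], grip=[8.7, 8.7, 8.7, 8.7, 8.7, 8.7, 8.7, 8.7, 8.7, 8.7, 8.7, 8.7], yaw=[0, 0, 0, 0, 0, 0, 0, 0, 0, 0, 0, 0])

```text
time_s: 1.7
tool_pos: [0.4266, 0.3835, 0.2007]
tcp_rot: [0.12, 0.993, 0.0, 0.0]
ft_force: [1.0, -0.2, 1.0]
grip_width: 0.0874
```

Request:
send_rows([
  [-2.7, -1.05, 0],
  [-2.7, -1.05, 0],
  [-2.7, -1.05, 0],
  [-2.3, -0.9, 0],
  [0, 0, 0],
  [0, 0, 0],
], grip=[8.7, 8.7, 8.7, 8.7, 8.7, 8.7], yaw=[0, 0, 0, 0, 0, 0])

```text
time_s: 2.2
tool_pos: [0.5175, 0.3196, 0.2002]
tcp_rot: [0.121, 0.993, -0.0, -0.0]
ft_force: [-0.8, 1.0, -0.1]
grip_width: 0.0867
```

Run:
```python
from h import *
plan((.517,.319),.2)
o,im,d=shot("wrist","w1.png"); cm=cam("wrist",o)
for t,z in {"gauge_grip":.065,"stand_mouth":.036}.items():
    for r in bot.tip_of("wrist",t)[:3]: print(t,round(r["score"],2),np.array(r["location"]),onz(cm,r["location"],z)[:2])
```

```text
t 2.2 tcp [0.5175 0.3196 0.2002] psi 76.13 shift_cm [ 0.03 -0.07  0.02] yaw 0 q6 -0.83 F [-0.8  1.  -0.1] g 0.0867
gauge_grip 0.86 [327.2 220.6] [0.51595158 0.32337275]
stand_mouth 0.87 [326.  209.8] [0.51446444 0.3230424 ]
stand_mouth 0.87 [307.2  45.7] [0.38953827 0.33931694]
stand_mouth 0.84 [370.7 320.9] [0.62592036 0.3378758 ]
```

View pics/w1.png

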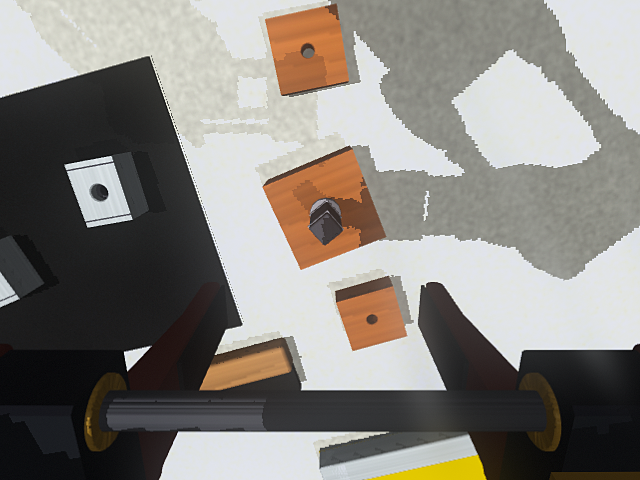

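The view shows the gauge at (326,222) in the big stand and a block at (100,190). The grip's top looks turned like a diamond, so I'll measure its turn from depth.

```bash
cat >> h.py <<'E'
def cloud(cm,d):
    K,k1,M=cm; u,v=np.meshgrid(np.arange(640.),np.arange(480.))
    p=cv2.undistortPoints(np.stack([u,v],-1).reshape(-1,1,2),K,np.array([k1,0,0,0,0.])).reshape(480,640,2)
    P=np.concatenate([p,np.ones((480,640,1))],-1)*d[...,None]; P=P@M[:3,:3].T+M[:3,3]; P[d==0]=np.nan; return P
def rect(P,lo,hi,c,rad):
    m=(P[...,2]>lo)&(P[...,2]<hi)&(np.hypot(P[...,0]-c[0],P[...,1]-c[1])<rad)
    q=P[m]; return q,cv2.minAreaRect((q[:,:2]*1000).astype(np.float32))
E
python3 - <<'E'
from h import *
o,im,d=shot("wrist","w2.png"); P=cloud(cam("wrist",o),d)
q,r=rect(P,.082,.095,(.517,.32),.03); print("grip top",len(q),r,np.median(q[:,2]))
q,r=rect(P,.0405,.0445,(.517,.32),.025); print("collar",len(q),r)
q,r=rect(P,.031,.0395,(.517,.32),.06); print("stand",len(q),r,np.median(q[:,2]))
q,r=rect(P,.031,.042,(.455,.142),.05); print("block1",len(q),r,np.median(q[:,2]))
b=im[170:260,290:365]; cv2.imwrite("pics/w2c.png",cv2.resize(b[:,:,::-1],None,fx=8,fy=6,interpolation=cv2.INTER_CUBIC)[:600,:800])
E
```

```text
grip top 633 ((516.158203125, 321.9042053222656), (18.594621658325195, 18.618913650512695), 26.117244720458984) 0.08668197162300212
collar 106 ((510.19586181640625, 324.0019226074219), (24.873558044433594, 12.077590942382812), 71.88951873779297)
stand 7626 ((516.4982299804688, 321.62445068359375), (80.58023834228516, 80.3255386352539), 8.53707218170166) 0.034855920932692575
block1 3138 ((454.8047790527344, 144.04837036132812), (42.06525802612305, 54.5228385925293), 86.52725982666016) 0.03572720851294503
```

View pics/w2c.png

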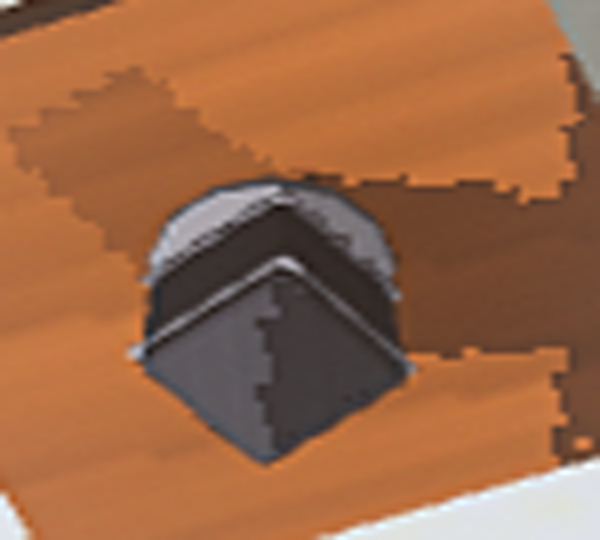

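Request:
send_rows([
  [0.18, 0.18, 0.5],
  [0, 0, 1.5],
  [0, 0, 1.5],
  [0, 0, 1.5],
  [0, 0, 1.5],
  [0, 0, 1.5],
  [0, 0, 0.5],
  [0, 0, 0],
], grip=[8.7, 8.7, 8.7, 8.7, 8.7, 8.7, 8.7, 8.7], yaw=[0, -0.116, -0.117, -0.116, -0.116, -0.117, -0.116, 0])

```text
time_s: 3.07
tool_pos: [0.5139, 0.3228, 0.1131]
tcp_rot: [-0.23, 0.973, -0.0, -0.002]
ft_force: [-0.1, 0.1, 0.9]
grip_width: 0.0872
```

Run:
```python
from h import *
plan((.5162,.3219),.049,np.radians(116.1))
o,im,d=shot("wrist","w3.png"); P=cloud(cam("wrist",o),d)
q,r=rect(P,.082,.095,(.517,.32),.03); print("grip top",len(q),r,np.median(q[:,2]))
q,r=rect(P,.031,.0395,(.517,.32),.06); print("stand",len(q),r,np.median(q[:,2]))
```

```text
t 3.07 tcp [0.5139 0.3228 0.1131] psi 116.56 shift_cm [-0.19 -0.19  6.41] yaw 0.0081 q6 -1.53 F [-0.1  0.1  0.9] g 0.0872
grip top 1236 ((515.8048095703125, 321.55364990234375), (18.844024658203125, 18.652437210083008), 27.12793731689453) 0.08675683563845969
stand 12773 ((516.4857177734375, 321.8795166015625), (80.87936401367188, 80.16268920898438), 8.661495208740234) 0.034874536282887364
```

Request:
send_rows([
  [-0.13, -0.19, 0],
  [0, 0, 1.5],
  [0, 0, 1.5],
  [0, 0, 1.5],
  [0, 0, 1.2],
  [0, 0, 0.7],
  [0, 0, 0],
], grip=[8.7, 8.7, 8.7, 8.7, 8.7, 8.7, 8.7], yaw=[0, 0, 0, 0, 0, 0, 0])

```text
time_s: 3.7
tool_pos: [0.5169, 0.3212, 0.0501]
tcp_rot: [-0.227, 0.974, -0.0, -0.001]
ft_force: [-0.5, -0.5, 0.1]
grip_width: 0.087
```

Run:
```python
from h import *
plan((.5159,.3217),.049)
for i in range(3): print(np.round(bot.get_obs()["tool_pos"],4))
o,im,d=shot("wrist","w4.png"); P=cloud(cam("wrist",o),d)
q,r=rect(P,.082,.095,(.517,.32),.03); print("grip top",len(q),r,np.median(q[:,2])); plan((.5159,.3217),.049)
```

```text
t 3.7 tcp [0.5169 0.3212 0.0501] psi 116.19 shift_cm [0.06 0.09 0.11] yaw 0 q6 -1.53 F [-0.5 -0.5  0.1] g 0.087
[0.5169 0.3212 0.0501]
[0.5169 0.3212 0.0501]
[0.5169 0.3212 0.0501]
grip top 2416 ((515.8850708007812, 321.4094543457031), (19.284521102905273, 18.48387908935547), 27.235689163208008) 0.08663032337788985
t 3.75 tcp [0.5174 0.3214 0.0513] psi 116.2 shift_cm [0.12 0.09 0.23] yaw 0 q6 -1.53 F [-0.1 -0.6  0.2] g 0.0871
```

Request:
send_rows([
  [0.1, 0.08, 0.1],
  [0, 0, 0],
  [0, 0, 0],
  [0, 0, 0],
  [0, 0, 0],
  [0, 0, 0],
  [0, 0, 0],
  [0, 0, 0],
  [0, 0, 0],
  [0, 0, 0],
], grip=[8.0, 4, 1, 1, 1, 1, 1, 1, 1, 1], yaw=[0, 0, 0, 0, 0, 0, 0, 0, 0, 0])

```text
time_s: 4.58
tool_pos: [0.5163, 0.3217, 0.0506]
tcp_rot: [-0.227, 0.974, -0.0, -0.0]
ft_force: [0.5, 0.1, -0.3]
grip_width: 0.0234
```

Request:
send_rows([
  [0, 0, 0],
  [0, 0, 0],
  [0, 0, -0.3],
  [0, 0, -0.7],
  [0, 0, -1],
  [0, 0, -1.5],
  [0, 0, -1.5],
  [0, 0, -1.5],
  [0, 0, -1.5],
  [0, 0, -1.5],
  [0, 0, -0.5],
  [0, 0, 0],
], grip=[1, 1, 1, 1, 1, 1, 1, 1, 1, 1, 1, 1], yaw=[0, 0, 0, 0, 0, 0, 0, 0, 0, 0, 0, 0])

```text
time_s: 5.58
tool_pos: [0.5172, 0.3222, 0.1536]
tcp_rot: [-0.227, 0.974, 0.001, 0.002]
ft_force: [-0.1, -0.1, -1.2]
grip_width: 0.0178
```

Run:
```python
from h import *
plan((.455,.144),.15)
o,im,d=shot("wrist","w5.png")
for t in ["gauge_tip","gauge_grip"]:
    for r in bot.tip_of("wrist",t)[:3]: print(t,round(r["score"],2),np.array(r["location"]))
```

```text
t 5.58 tcp [0.5172 0.3222 0.1536] psi 116.25 shift_cm [ 13.47 -13.23   0.29] yaw 0 q6 -1.53 F [-0.1 -0.1 -1.2] g 0.0178
gauge_tip 0.87 [323.1 267.8]
gauge_grip 0.89 [323.1 320.3]
```

View pics/w5.png

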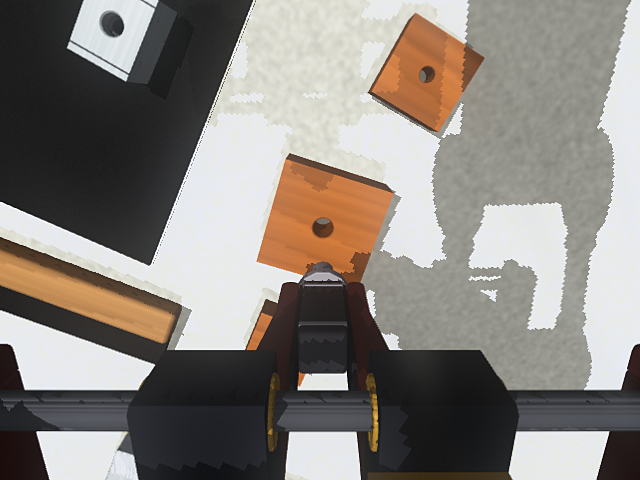

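The gauge is held at (323,300) with the jaws 17.8 mm apart. The stand mouth is at (322,228) and block 1's hole at (112,24). I'll measure the held gauge in tool coordinates.

```bash
cat >> h.py <<'E'
def tcam():
    c=bot.calibration("wrist"); return np.array(c["intrinsics"]),c["k1"],np.array(c["tool_from_camera"])
def hole(im,seed,ht,win=16):
    """dark ellipse near pixel seed; ht=tool z of plane -> tool xy (mm), ellipse"""
    x,y=map(int,seed); x0,y0=max(x-win,0),max(y-win,0)
    g=cv2.GaussianBlur(cv2.cvtColor(im,cv2.COLOR_RGB2GRAY),(3,3),0)[y0:y+win,x0:x+win]
    t,m=cv2.threshold(g,0,1,cv2.THRESH_BINARY_INV+cv2.THRESH_OTSU)
    cs=[c for c in cv2.findContours(m,0,cv2.CHAIN_APPROX_NONE)[0] if len(c)>8]
    c=min(cs,key=lambda c:np.linalg.norm(c[:,0].mean(0)-[x-x0,y-y0]))
    w=np.array([onz(tcam(),q+[x0,y0],ht)[:2]*1000 for q in c[:,0].astype(float)]).astype(np.float32)
    (cx,cy),(a,b),_=cv2.fitEllipse(w); return np.round([cx,cy,a,b],2)
E
python3 - <<'E'
from h import *
np.set_printoptions(precision=4,suppress=True)
im=cv2.imread("pics/w5.png")[:,:,::-1].copy()
print("stand hole tool mm",hole(im,(322,228),.1536-.036,20))
o,im,d=shot("wrist","w6.png"); P=cloud(tcam(),d)*1000
roi=P[255:345,295:350].reshape(-1,3); roi=roi[(roi[:,2]<60)&(np.abs(roi[:,1])<14)]
for z in range(-45,45,4):
    s=roi[(roi[:,2]>=z)&(roi[:,2]<z+4)]
    if len(s)>3: print(z,len(s),"x med/max",np.median(s[:,0]),np.percentile(s[:,0],90),"y",s[:,1].min(),s[:,1].max())
E
```

```text
stand hole tool mm [ 1.23 -0.42 12.6  15.85]
-45 23 x med/max 9.854892780812765 10.541878153049476 y -9.704219194021036 8.767905638827088
-41 86 x med/max 7.2905752962385755 10.35295714129858 y -9.912475232224947 9.034062460022364
-37 843 x med/max 7.531641582582571 9.241899085868644 y -10.199914807728478 9.28226521576407
-33 357 x med/max 9.289888979913021 9.898595709907113 y -10.473360554161967 9.52889894904244
-29 249 x med/max 9.081969133567263 9.960970337838095 y -10.525472356610013 9.812100986285495
-25 284 x med/max 9.034085461844969 9.909604866165097 y -11.07577518061714 10.051029625423098
-21 263 x med/max 9.063443084875999 10.242655039890483 y -11.150989700550364 10.263851152986819
-17 259 x med/max 9.024741307046765 10.302397220766155 y -11.488928707955413 10.473173721733463
-13 246 x med/max 9.077716161157838 10.478848812445868 y -11.735538564764285 10.737907136790414
-9 237 x med/max 9.106247484504628 10.91734622838736 y -11.99601334266606 11.049368481531223
-5 221 x med/max 9.043015653454848 11.12227467687854 y -12.258004517728532 11.294346474935542
-1 197 x med/max 9.031412816543682 9.82669415021602 y -12.3747485692483 11.441779669077807
3 134 x med/max 9.21302691038798 9.55450738835626 y -9.591836008284421 8.95499466127541
7 359 x med/max 9.687418555518745 12.10402901511376 y -11.294079613492473 10.737987525248466
11 150 x med/max 11.217753500138983 12.634051356782688 y -11.87111058738779 11.447127162835846
15 8 x med/max 12.160204893732637 12.425695529384729 y -3.8216163190985895 7.619838234975064
31 19 x med/max 5.626209117476272 5.9534705667038725 y -3.1620601868857743 3.6885685462408797
35 52 x med/max 5.273465711549075 5.841865911835309 y -5.314936536299725 4.813244789536153
39 33 x med/max 5.072327106921764 5.876628924114413 y -5.46018188440983 4.892423257344388
```

Request:
send_rows([
  [0.8, -1.2, 0.3],
  [1.2, -1.7, 0.5],
  [1.2, -1.7, 0.5],
  [1.2, -1.7, 0.5],
  [1.2, -1.7, 0.5],
  [1.2, -1.7, 0.5],
  [1.2, -1.7, 0.2],
  [1.0, -1.8, 0],
  [0, 0, 0],
  [0, 0, 0],
], grip=[1, 1, 1, 1, 1, 1, 1, 1, 1, 1], yaw=[0, 0, 0, 0, 0, 0, 0, 0, 0, 0])

```text
time_s: 6.62
tool_pos: [0.4937, 0.1628, 0.1198]
tcp_rot: [-0.226, 0.974, 0.0, -0.001]
ft_force: [-0.8, 0.5, -1.3]
grip_width: 0.0183
```

```bash
cat > m.py <<'E'
from h import *
np.set_printoptions(precision=3,suppress=True)
def meas(fn,seed_world,view=None):
    plan(seed_world,.09)
    o,im,d=shot("wrist",fn); cm=cam("wrist",o)
    px=proj(cm,[*seed_world,.037])
    L=[np.array(r["location"]) for r in bot.tip_of("wrist","block_a_centre") if r["score"]>.3]
    print("seed px",px,"net",L)
    P=cloud(tcam(),d); zt=o["tool_pos"][2]
    r=R.from_quat(o["tcp_rot"]).as_matrix(); c=(r.T@(np.array([*seed_world,.037])-o["tool_pos"]))
    m=(np.hypot(P[...,0]-c[0],P[...,1]-c[1])<.045)&(np.abs(P[...,2]-c[2])<.006)
    q=P[m]; zt=np.median(q[:,2]); print("block top tool z",zt)
    q=q[np.abs(q[:,2]-zt)<.004]; print("rect tool mm",cv2.minAreaRect((q[:,:2]*1000).astype(np.float32)))
    for s in (px,*L[:1]):
        try: print("hole tool mm",hole(im,s,zt,22))
        except Exception as e: print(e)
    return o,im,d
E
python3 - <<'E'
from m import *
o,im,d=meas("w7.png",(.455,.144))
E
```

```text
t 6.62 tcp [0.494 0.163 0.12 ] psi 116.15 shift_cm [4.3  0.01 2.99] yaw 0 q6 -1.77 F [-0.8  0.5 -1.3] g 0.0183
seed px [322.987 179.795] net [array([104.3, 153.1])]
block top tool z 0.08401181657537324
rect tool mm ((42.70726013183594, 0.30608367919921875), (54.22013854980469, 40.0822639465332), 30.055877685546875)
hole tool mm [43.27 -0.12 13.71 14.15]
hole tool mm [  57.58 -140.32   12.33   14.13]
```

View pics/w7.png

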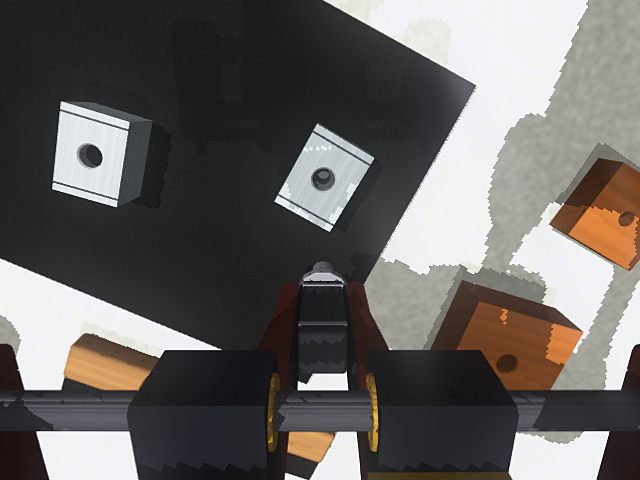

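Block 1's hole is at (323,180), 43 mm ahead of the pin, and block 2 is at (90,155). I'll move over block 1 and go down to just above its top.

Request:
send_rows([
  [0.6, 0.03, 0],
  [1.2, 0, 0],
  [1.2, 0, 0],
  [0.9, 0, 0],
  [0.4, 0, 0.4],
  [0, 0, 1.0],
  [0, 0, 1.0],
  [0, 0, 0.8],
  [0, 0, 0.5],
  [0, 0, 0.2],
  [0, 0, 0],
], grip=[1, 1, 1, 1, 1, 1, 1, 1, 1, 1, 1], yaw=[0, 0, 0, 0, 0, 0, 0, 0, 0, 0, 0])

```text
time_s: 7.63
tool_pos: [0.4549, 0.1448, 0.0805]
tcp_rot: [-0.227, 0.974, 0.0, -0.001]
ft_force: [0.2, 0.4, -0.1]
grip_width: 0.0175
```

Run:
```python
from m import *
plan((.455,.144),.074)
o,im,d=shot("wrist","w8.png")
cv2.imwrite("pics/w8c.png",cv2.resize(im[200:350,222:422,::-1],None,fx=4,fy=4,interpolation=cv2.INTER_CUBIC))
```

```text
t 7.63 tcp [0.455 0.145 0.081] psi 116.26 shift_cm [ 0.03 -0.07  0.65] yaw 0 q6 -1.79 F [ 0.2  0.4 -0.1] g 0.0175
```

View pics/w8c.png

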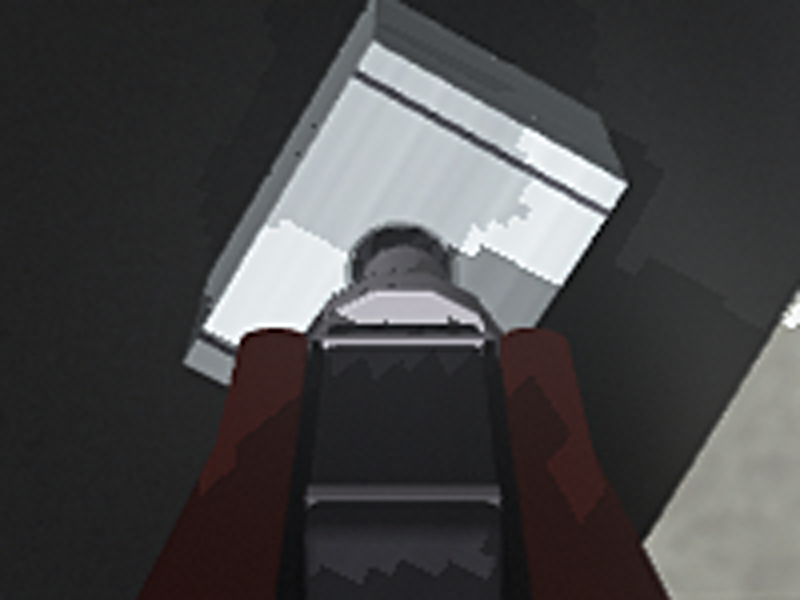

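In the close-up the pin (about x = 405) sits in the middle of the hole mouth (348–460). I'll lower it gently.

Request:
send_rows([
  [0, 0, 0.15],
  [0, 0, 0.15],
  [0, 0, 0.15],
  [0, 0, 0.15],
  [0, 0, 0.1],
  [0, 0, 0],
  [0, 0, 0],
], grip=[1, 1, 1, 1, 1, 1, 1], yaw=[0, 0, 0, 0, 0, 0, 0])

```text
time_s: 8.27
tool_pos: [0.4553, 0.1448, 0.0746]
tcp_rot: [-0.227, 0.974, -0.0, -0.0]
ft_force: [-0.5, 0.1, -1.7]
grip_width: 0.018
```

Request:
send_rows([
  [0, 0, 0.1],
  [0, 0, 0.1],
  [0, 0, 0],
  [0, 0, 0],
], grip=[1, 1, 1, 1], yaw=[0, 0, 0, 0])

```text
time_s: 8.6
tool_pos: [0.4553, 0.1448, 0.0726]
tcp_rot: [-0.227, 0.974, 0.0, -0.0]
ft_force: [-0.6, -0.2, -0.8]
grip_width: 0.0177
```

Request:
send_rows([
  [0, 0, 0.1],
  [0, 0, 0.1],
  [0, 0, 0],
  [0, 0, 0],
], grip=[1, 1, 1, 1], yaw=[0, 0, 0, 0])

```text
time_s: 8.93
tool_pos: [0.4554, 0.1448, 0.0707]
tcp_rot: [-0.227, 0.974, 0.0, 0.0]
ft_force: [-0.2, -0.7, -0.9]
grip_width: 0.0179
```

Request:
send_rows([
  [0, 0, 0.05],
  [0, 0, 0.05],
  [0, 0, 0],
], grip=[1, 1, 1], yaw=[0, 0, 0])

```text
time_s: 9.18
tool_pos: [0.4556, 0.1449, 0.0705]
tcp_rot: [-0.227, 0.974, 0.0, 0.0]
ft_force: [-0.1, -0.3, 5.5]
grip_width: 0.0176
```

Block 1 stops the gauge at the expected 9 mm depth with about 6 N, so it is tight. I'll lift off and go to block 2.

Request:
send_rows([
  [0, 0, -0.3],
  [0, 0, -0.7],
  [0, 0, -1.5],
  [0, 0, -1.5],
  [0, -0.8, -1.0],
  [-0.4, -1.9, 0],
  [-0.5, -2.4, 0],
  [-0.5, -2.5, 0],
  [-0.6, -2.7, 0],
  [-0.5, -2.2, 0],
  [-0.34, -1.65, 0],
  [0, 0, 0],
], grip=[1, 1, 1, 1, 1, 1, 1, 1, 1, 1, 1, 1], yaw=[0, 0, 0, 0, 0, 0, 0, 0, 0, 0, 0, 0])

```text
time_s: 10.18
tool_pos: [0.5447, 0.0274, 0.1192]
tcp_rot: [-0.226, 0.974, -0.001, -0.0]
ft_force: [0.0, -0.1, -1.3]
grip_width: 0.018
```

Run:
```python
from m import *
o,im,d=meas("w9.png",(.5042,.0116))
```

```text
t 10.18 tcp [0.545 0.027 0.119] psi 116.07 shift_cm [4.32 0.37 2.92] yaw 0 q6 -2.04 F [ 0.  -0.1 -1.3] g 0.018
seed px [328.919 179.504] net [array([327.2, 178.1])]
block top tool z 0.08333645877036586
rect tool mm ((43.19837951660156, 3.0548629760742188), (54.30614471435547, 40.252410888671875), 16.883214950561523)
hole tool mm [43.85  2.63 13.84 14.11]
hole tool mm [43.85  2.63 13.84 14.11]
```

Request:
send_rows([
  [0.6, 0.1, 0],
  [1.2, 0.1, 0],
  [1.2, 0.1, 0],
  [0.9, 0, 0],
  [0.45, 0, 0.4],
  [0, 0, 1.0],
  [0, 0, 1.0],
  [0, 0, 0.8],
  [0, 0, 0.4],
  [0, 0, 0.2],
  [0, 0, 0],
  [0, 0, 0],
], grip=[1, 1, 1, 1, 1, 1, 1, 1, 1, 1, 1, 1], yaw=[0, 0, 0, 0, 0, 0, 0, 0, 0, 0, 0, 0])

```text
time_s: 11.28
tool_pos: [0.5032, 0.014, 0.0816]
tcp_rot: [-0.227, 0.974, 0.0, -0.0]
ft_force: [-0.2, -1.0, -1.3]
grip_width: 0.018
```

Request:
send_rows([
  [0, 0, 0.15],
  [0, 0, 0.15],
  [0, 0, 0.15],
  [0, 0, 0.15],
  [0, 0, 0.1],
  [0, 0, 0],
  [0, 0, 0],
], grip=[1, 1, 1, 1, 1, 1, 1], yaw=[0, 0, 0, 0, 0, 0, 0])

```text
time_s: 11.87
tool_pos: [0.5034, 0.0136, 0.0748]
tcp_rot: [-0.227, 0.974, -0.0, 0.0]
ft_force: [2.5, -3.1, 0.7]
grip_width: 0.0177
```

Run:
```python
from m import *
plan((.5042,.0116),.07)
o,im,d=shot("wrist","w10.png")
cv2.imwrite("pics/w10c.png",cv2.resize(im[200:350,222:422,::-1],None,fx=4,fy=4,interpolation=cv2.INTER_CUBIC))
```

```text
t 11.87 tcp [0.503 0.014 0.075] psi 116.24 shift_cm [ 0.01 -0.21  0.48] yaw 0 q6 -2.07 F [ 2.5 -3.1  0.7] g 0.0177
```

View pics/w10c.png

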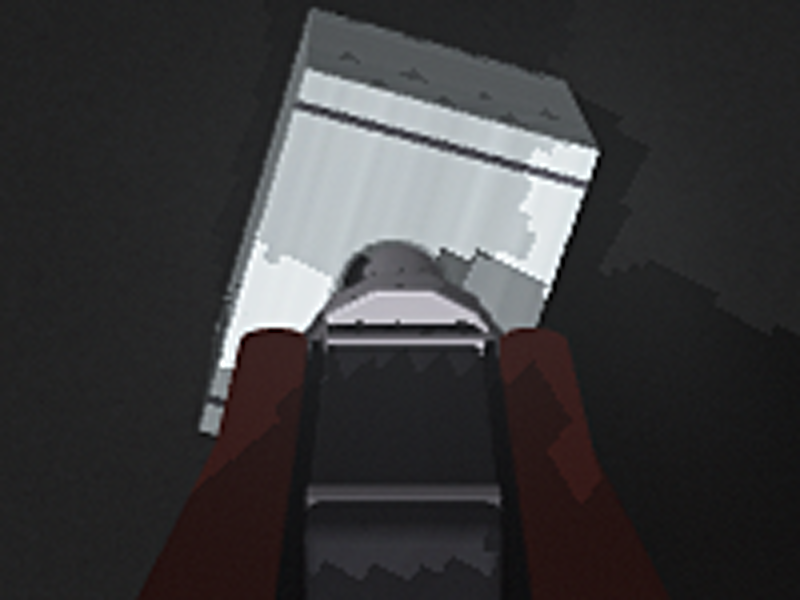

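The pin is bearing on the right wall of the hole: the hole is centred near x = 392 and the pin near 407. I'll shift about 1.7 mm in tool −y.

Request:
send_rows([
  [0, 0, -0.2],
  [0, -0.1, 0],
  [0, -0.07, 0],
  [0, 0, 0],
  [0, 0, 0],
  [0, 0, 0],
], grip=[1, 1, 1, 1, 1, 1], yaw=[0, 0, 0, 0, 0, 0])

```text
time_s: 12.42
tool_pos: [0.5036, 0.0126, 0.0764]
tcp_rot: [-0.227, 0.974, 0.0, -0.0]
ft_force: [-0.2, 0.1, -1.4]
grip_width: 0.0181
```

Request:
send_rows([
  [0, 0, 0.1],
  [0, 0, 0.1],
  [0, 0, 0.1],
  [0, 0, 0],
  [0, 0, 0],
], grip=[1, 1, 1, 1, 1], yaw=[0, 0, 0, 0, 0])

```text
time_s: 12.83
tool_pos: [0.5037, 0.0124, 0.0735]
tcp_rot: [-0.227, 0.974, 0.0, -0.0]
ft_force: [0.1, 0.4, -1.4]
grip_width: 0.0178
```

Run:
```python
from m import *
plan((.5042,.0116),.07)
```

```text
t 12.83 tcp [0.504 0.012 0.073] psi 116.25 shift_cm [-0.01 -0.09  0.35] yaw 0 q6 -2.07 F [ 0.1  0.4 -1.4] g 0.0178
```

Request:
send_rows([
  [0, 0, 0.1],
  [0, 0, 0.1],
  [0, 0, 0],
  [0, 0, 0],
], grip=[1, 1, 1, 1], yaw=[0, 0, 0, 0])

```text
time_s: 13.17
tool_pos: [0.5037, 0.0124, 0.0715]
tcp_rot: [-0.227, 0.974, 0.0, -0.0]
ft_force: [0.5, 0.3, -0.9]
grip_width: 0.0179
```

Request:
send_rows([
  [0, 0, 0.05],
  [0, 0, 0.05],
  [0, 0, 0],
], grip=[1, 1, 1], yaw=[0, 0, 0])

```text
time_s: 13.42
tool_pos: [0.5037, 0.0124, 0.0705]
tcp_rot: [-0.227, 0.974, 0.0, -0.0]
ft_force: [-0.6, -0.5, -1.7]
grip_width: 0.0178
```

Request:
send_rows([
  [0, 0, 0.05],
  [0, 0, 0.05],
  [0, 0, 0],
], grip=[1, 1, 1], yaw=[0, 0, 0])

```text
time_s: 13.67
tool_pos: [0.5037, 0.0124, 0.0695]
tcp_rot: [-0.227, 0.974, 0.0, -0.0]
ft_force: [-0.5, 0.3, -1.1]
grip_width: 0.0178
```

Request:
send_rows([
  [0, 0, 0.05],
  [0, 0, 0],
  [0, 0, 0],
], grip=[1, 1, 1], yaw=[0, 0, 0])

```text
time_s: 13.92
tool_pos: [0.5037, 0.0124, 0.0691]
tcp_rot: [-0.227, 0.974, 0.0, -0.0]
ft_force: [-0.3, 0.4, -2.1]
grip_width: 0.0179
```

Request:
send_rows([
  [0, 0, 0.05],
  [0, 0, 0.05],
  [0, 0, 0.05],
  [0, 0, 0],
], grip=[1, 1, 1, 1], yaw=[0, 0, 0, 0])

```text
time_s: 14.25
tool_pos: [0.5037, 0.0124, 0.0675]
tcp_rot: [-0.227, 0.974, 0.0, -0.0]
ft_force: [-0.4, 0.7, -0.8]
grip_width: 0.0179
```

Request:
send_rows([
  [0, 0, 0.05],
  [0, 0, 0.05],
  [0, 0, 0.05],
  [0, 0, 0],
], grip=[1, 1, 1, 1], yaw=[0, 0, 0, 0])

```text
time_s: 14.58
tool_pos: [0.5037, 0.0124, 0.066]
tcp_rot: [-0.227, 0.974, 0.0, -0.0]
ft_force: [-0.1, 0.2, -1.1]
grip_width: 0.0181
```

Request:
send_rows([
  [0, 0, 0.1],
  [0, 0, 0.1],
  [0, 0, 0.1],
  [0, 0, 0.1],
  [0, 0, 0.1],
  [0, 0, 0.1],
  [0, 0, 0.1],
  [0, 0, 0.1],
  [0, 0, 0.1],
  [0, 0, 0],
], grip=[1, 1, 1, 1, 1, 1, 1, 1, 1, 1], yaw=[0, 0, 0, 0, 0, 0, 0, 0, 0, 0])

```text
time_s: 15.42
tool_pos: [0.5037, 0.0124, 0.0569]
tcp_rot: [-0.227, 0.974, 0.0, -0.0]
ft_force: [-0.2, 0.1, -1.5]
grip_width: 0.0178
```

Request:
send_rows([
  [0, 0, 0.1],
  [0, 0, 0.1],
  [0, 0, 0.05],
  [0, 0, 0],
], grip=[1, 1, 1, 1], yaw=[0, 0, 0, 0])

```text
time_s: 15.75
tool_pos: [0.5037, 0.0124, 0.0545]
tcp_rot: [-0.227, 0.974, 0.0, -0.0]
ft_force: [-0.0, -0.2, -1.2]
grip_width: 0.0179
```

Request:
send_rows([
  [0, 0, 0.1],
  [0, 0, 0.05],
  [0, 0, 0.05],
  [0, 0, 0],
], grip=[1, 1, 1, 1], yaw=[0, 0, 0, 0])

```text
time_s: 16.08
tool_pos: [0.5037, 0.0124, 0.0525]
tcp_rot: [-0.227, 0.974, 0.0, -0.0]
ft_force: [-0.4, 0.1, -0.0]
grip_width: 0.0179
```

Request:
send_rows([
  [0, 0, 0.05],
  [0, 0, 0.05],
  [0, 0, 0],
], grip=[1, 1, 1], yaw=[0, 0, 0])

```text
time_s: 16.33
tool_pos: [0.5038, 0.0124, 0.0516]
tcp_rot: [-0.227, 0.974, -0.0, 0.0]
ft_force: [0.1, -0.8, -1.2]
grip_width: 0.0178
```

Request:
send_rows([
  [0, 0, 0.05],
  [0, 0, 0],
  [0, 0, 0],
], grip=[1, 1, 1], yaw=[0, 0, 0])

```text
time_s: 16.58
tool_pos: [0.5038, 0.0124, 0.0516]
tcp_rot: [-0.227, 0.974, -0.0, 0.0]
ft_force: [-2.3, 1.2, 3.0]
grip_width: 0.0179
```

Request:
send_rows([
  [0, 0, 0.05],
  [0, 0, 0],
  [0, 0, 0],
], grip=[1, 1, 1], yaw=[0, 0, 0])

```text
time_s: 16.83
tool_pos: [0.5039, 0.0124, 0.0516]
tcp_rot: [-0.227, 0.974, -0.0, 0.0]
ft_force: [-3.9, 0.4, 5.1]
grip_width: 0.0178
```

The gauge is home: depth is 19 mm beyond block 1's stop and the seating force is about 6 N. I'll release it, rise, turn and go to block 1.

Request:
send_rows([
  [0, 0, 0],
  [0, 0, 0],
  [0, 0, 0],
  [0, 0, 0],
  [0, 0, 0],
  [0, 0, -0.5],
  [0, 0, -1.5],
  [0, 0, -2.0],
  [0, 0, -2.0],
  [0, 0, -2.0],
  [0, 0, -1.5],
  [0, 0, -0.5],
], grip=[2.5, 4, 6, 6, 6, 6, 6, 6, 6, 6, 6, 6], yaw=[0, 0, 0, 0, 0, 0, 0, 0, 0, 0, 0, 0])

```text
time_s: 17.83
tool_pos: [0.5049, 0.0123, 0.1541]
tcp_rot: [-0.227, 0.974, -0.001, 0.002]
ft_force: [0.4, -0.5, 0.3]
grip_width: 0.0602
```

Request:
send_rows([
  [0, 0, 0],
  [0, 0, 0],
  [0, 0, 0],
  [0, 0, 0],
  [0, 0, 0],
  [0.5, 1.3, 0],
  [1.0, 2.3, 0],
  [1.2, 2.5, 0],
  [1.2, 2.5, 0],
  [1.0, 2.5, 0],
  [0.8, 1.8, 0],
  [0, 0, 0],
], grip=[8, 8, 8, 8, 8, 8, 8, 8, 8, 8, 8, 8], yaw=[0.104, 0.104, 0.104, 0.104, 0.104, 0, 0, 0, 0, 0, 0, 0])

```text
time_s: 18.83
tool_pos: [0.4535, 0.1474, 0.1501]
tcp_rot: [0.029, 1.0, 0.001, -0.001]
ft_force: [-0.4, -0.6, 0.2]
grip_width: 0.08
```

Request:
send_rows([
  [0, 0, 0],
  [0, 0, 0],
], grip=[8, 8], yaw=[0, 0])

```text
time_s: 19.0
tool_pos: [0.4549, 0.1441, 0.1502]
tcp_rot: [0.031, 1.0, -0.0, -0.0]
ft_force: [-0.2, -0.3, 0.4]
grip_width: 0.0802
```

Run:
```python
from m import *
o,im,d=meas("w11.png",(.455,.1445))
```

```text
t 19.0 tcp [0.455 0.144 0.15 ] psi 86.46 shift_cm [-0.01  0.04  6.02] yaw 0 q6 -1.27 F [-0.2 -0.3  0.4] g 0.0802
seed px [323.584 232.083] net [array([164.9, 291. ])]
block top tool z 0.1144176926001989
rect tool mm ((-0.09898567199707031, 0.16017723083496094), (54.45453643798828, 40.078189849853516), 0.28590914607048035)
hole tool mm [-1.24  6.61 23.91 31.39]
hole tool mm [ -50.7  -119.14   29.37   44.92]
```

View pics/w11.png

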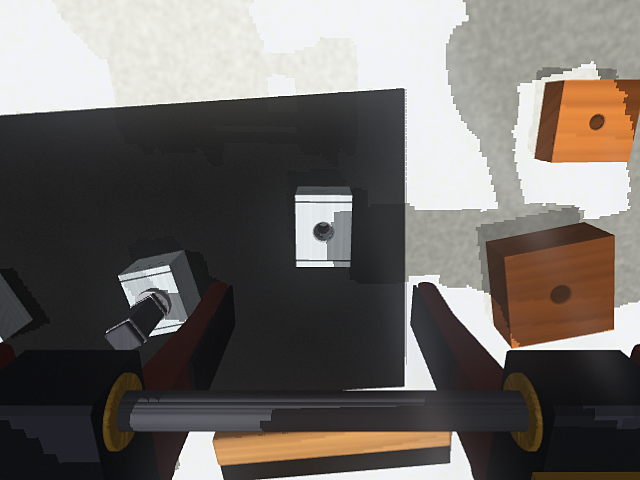

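The gauge stands upright in block 2 at (150,310). Block 1 is centred and square under the gripper at (323,230), so I'll go down, grip and lift.

Request:
send_rows([
  [0, 0, 1.0],
  [0, 0, 2.0],
  [0, 0, 2.5],
  [0, 0, 2.5],
  [0, 0, 2.0],
  [0, 0, 1.8],
  [0, 0, 1.2],
  [0, 0, 0.7],
  [0, 0, 0.3],
  [0, 0, 0],
], grip=[8, 8, 8, 8, 8, 8, 8, 8, 8, 8], yaw=[0, 0, 0, 0, 0, 0, 0, 0, 0, 0])

```text
time_s: 19.93
tool_pos: [0.4548, 0.1444, 0.0103]
tcp_rot: [0.031, 1.0, -0.0, -0.0]
ft_force: [-0.4, -0.5, 0.9]
grip_width: 0.0798
```

Request:
send_rows([
  [0, 0, 0],
  [0, 0, 0],
  [0, 0, 0],
  [0, 0, 0],
  [0, 0, 0],
  [0, 0, 0],
  [0, 0, 0],
  [0, 0, -0.3],
  [0, 0, -0.7],
  [0, 0, -1.0],
], grip=[5, 3, 3, 3, 3, 3, 3, 3, 3, 3], yaw=[0, 0, 0, 0, 0, 0, 0, 0, 0, 0])

```text
time_s: 20.77
tool_pos: [0.4537, 0.1444, 0.0298]
tcp_rot: [0.031, 1.0, -0.0, -0.002]
ft_force: [-0.2, -0.2, -3.3]
grip_width: 0.0399
```

Request:
send_rows([
  [0, 0, -1.5],
  [0, 0, -2.0],
  [0, 0, -2.0],
  [0, 0, -2.0],
  [0, 0, -2.0],
  [0, 0, -2.0],
  [0, 0, -1.5],
  [0, 0, -0.5],
  [0, 0, 0],
], grip=[3, 3, 3, 3, 3, 3, 3, 3, 3], yaw=[0, 0, 0, 0, 0, 0, 0, 0, 0])

```text
time_s: 21.52
tool_pos: [0.4556, 0.1448, 0.1678]
tcp_rot: [0.031, 1.0, 0.0, 0.002]
ft_force: [-0.4, 0.5, -4.5]
grip_width: 0.0396
```

Run:
```python
from h import *
plan((.423,-.3255),.16,np.radians(89.6))
```

```text
t 21.52 tcp [0.4556 0.1448 0.1678] psi 86.46 shift_cm [  0.35 -47.15   0.73] yaw -0.0548 q6 -1.27 F [-0.4  0.5 -4.5] g 0.0396
```

Request:
send_rows([
  [0, -1.0, 0],
  [0, -2.0, 0],
  [0, -3.0, 0],
  [0, -3.2, 0],
  [0, -3.2, 0],
  [0, -3.2, 0],
  [0, -3.2, 0],
  [0, -3.2, 0],
  [0, -3.2, 0],
  [0.15, -3.2, 0],
  [0.1, -3.2, 0],
  [0.1, -3.2, 0],
], grip=[3, 3, 3, 3, 3, 3, 3, 3, 3, 3, 3, 3], yaw=[0, 0, 0, 0, 0, 0, 0, 0, 0, 0, 0, 0])

```text
time_s: 22.52
tool_pos: [0.4282, -0.2042, 0.1638]
tcp_rot: [0.031, 1.0, 0.001, -0.001]
ft_force: [0.0, -0.8, -4.2]
grip_width: 0.0398
```

Request:
send_rows([
  [0, -3.2, 0],
  [0, -3.2, 0],
  [0, -2.8, 0],
  [0, -2.0, 0],
  [0, -1.15, 0],
  [0, 0, 0],
  [0, 0, 0],
  [0, 0, 0],
], grip=[3, 3, 3, 3, 3, 3, 3, 3], yaw=[0, 0, 0, 0, 0, -0.055, 0, 0])

```text
time_s: 23.18
tool_pos: [0.4218, -0.3252, 0.1646]
tcp_rot: [0.004, 1.0, 0.001, -0.001]
ft_force: [-0.3, 0.3, -3.5]
grip_width: 0.0399
```

Run:
```python
from h import *
plan((.423,-.3255),.06,np.radians(89.6))
o,im,d=shot("wrist","w12.png"); P=cloud(cam("wrist",o),d)
for lo,hi in ((.001,.012),(.018,.03)):
    q,r=rect(P,lo,hi,(.483,-.325),.16); print(lo,len(q),r,np.median(q[:,2]))
```

```text
t 23.18 tcp [ 0.4218 -0.3252  0.1646] psi 89.54 shift_cm [-0.14 -0.04 10.46] yaw -0.0011 q6 -2.28 F [-0.3  0.3 -3.5] g 0.0399
0.001 29066 ((465.89520263671875, -319.8751220703125), (309.9532165527344, 260.6566162109375), 89.13587951660156) 0.002706479722937194
0.018 5781 ((437.70343017578125, -330.37408447265625), (173.9524688720703, 318.1410827636719), 5.7628583908081055) 0.02384722601474093
```

View pics/w12.png

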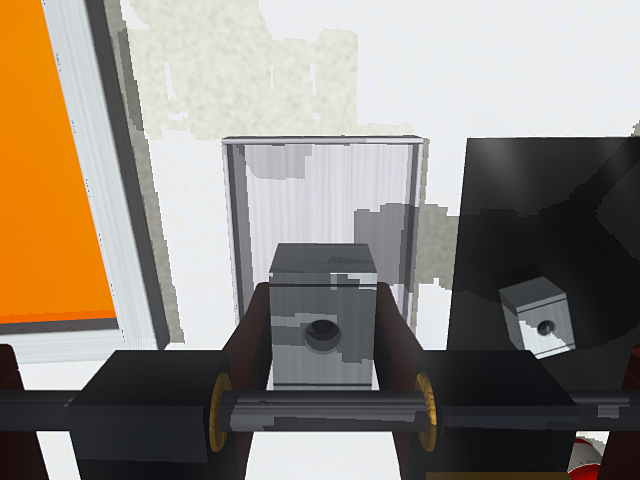

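Block 1 is held over the tray, centred between its walls (columns 225–425). Block 3 is visible at (545,325). I'll lower.

Request:
send_rows([
  [-0.1, 0, 1.0],
  [0, 0, 2.0],
  [0, 0, 2.5],
  [0, 0, 2.5],
  [0, 0, 2.2],
  [0, 0, 1.8],
  [0, 0, 1.2],
  [0, 0, 0.8],
  [0, 0, 0.4],
  [0, 0, 0],
], grip=[3, 3, 3, 3, 3, 3, 3, 3, 3, 3], yaw=[0, 0, 0, 0, 0, 0, 0, 0, 0, 0])

```text
time_s: 24.07
tool_pos: [0.4232, -0.3254, 0.0212]
tcp_rot: [0.003, 1.0, 0.0, -0.0]
ft_force: [0.8, -0.1, -3.9]
grip_width: 0.0402
```

Request:
send_rows([
  [0, 0, 0],
  [0, 0, 0],
], grip=[3, 3], yaw=[0, 0])

```text
time_s: 24.23
tool_pos: [0.424, -0.3263, 0.0231]
tcp_rot: [0.003, 1.0, -0.001, 0.001]
ft_force: [-0.2, -0.1, -2.7]
grip_width: 0.0396
```

Request:
send_rows([
  [0, 0, 0.3],
  [0, 0, 0.3],
  [0, 0, 0.2],
  [0, 0, 0.1],
  [0, 0, 0],
], grip=[3, 3, 3, 3, 3], yaw=[0, 0, 0, 0, 0])

```text
time_s: 24.65
tool_pos: [0.423, -0.3256, 0.0122]
tcp_rot: [0.003, 1.0, 0.0, -0.0]
ft_force: [0.5, -0.1, -3.8]
grip_width: 0.0398
```

Request:
send_rows([
  [0, 0, 0.07],
  [0, 0, 0],
  [0, 0, 0],
], grip=[3, 3, 3], yaw=[0, 0, 0])

```text
time_s: 24.9
tool_pos: [0.4233, -0.3258, 0.012]
tcp_rot: [0.003, 1.0, -0.0, 0.0]
ft_force: [-0.6, -0.5, -4.1]
grip_width: 0.0398
```

Request:
send_rows([
  [0, 0, 0.05],
  [0, 0, 0],
  [0, 0, 0],
  [0, 0, 0],
  [0, 0, 0],
  [0, 0, -0.5],
  [0, 0, -1.5],
  [0, 0, -2.5],
  [0, 0, -3.0],
  [0, 0, -3.0],
  [0, 0, -2.5],
  [0, 0, -1.0],
], grip=[3, 4.2, 5.5, 6.5, 6.5, 6.5, 6.5, 6.5, 6.5, 6.5, 6.5, 6.5], yaw=[0, 0, 0, 0, 0, 0, 0, 0, 0, 0, 0, 0])

```text
time_s: 25.9
tool_pos: [0.4244, -0.3268, 0.1566]
tcp_rot: [0.003, 1.0, -0.002, 0.003]
ft_force: [0.6, 0.3, 0.9]
grip_width: 0.0652
```

Request:
send_rows([
  [0, 0, 0],
  [0, 0, 0],
  [0, 0, 0],
  [-1.0, 1.0, 0],
  [-2.2, 2.2, 0],
  [-2.6, 2.6, 0],
  [-2.6, 2.6, 0],
  [-2.6, 2.6, 0],
  [-2.2, 2.2, 0],
  [-1.15, 1.3, 0],
  [0, 0, 0],
  [0, 0, 0],
], grip=[8, 8, 8, 8, 8, 8, 8, 8, 8, 8, 8, 8], yaw=[-0.114, -0.115, -0.115, 0, 0, 0, 0, 0, 0, 0, 0, 0])

```text
time_s: 26.9
tool_pos: [0.5106, -0.1408, 0.1507]
tcp_rot: [-0.169, 0.986, 0.0, -0.001]
ft_force: [0.3, -0.2, 0.6]
grip_width: 0.0798
```

Request:
send_rows([
  [0, 0, 0],
  [0, 0, 0],
], grip=[8, 8], yaw=[0, 0])

```text
time_s: 27.07
tool_pos: [0.5102, -0.1426, 0.1511]
tcp_rot: [-0.167, 0.986, -0.0, -0.0]
ft_force: [0.1, -0.6, -0.1]
grip_width: 0.0799
```

Run:
```python
from m import *
o,im,d=meas("w13.png",(.5106,-.1416))
```

```text
t 27.07 tcp [ 0.51  -0.143  0.151] psi 109.23 shift_cm [-0.07  0.08  6.11] yaw 0 q6 -2.24 F [ 0.1 -0.6 -0.1] g 0.0799
seed px [323.969 232.743] net [array([509.7, 278.2])]
block top tool z 0.11530854236625021
rect tool mm ((-0.3364295959472656, 0.3601264953613281), (54.327423095703125, 40.08744430541992), 0.5333102941513062)
hole tool mm [-0.04 -0.09 13.55 13.86]
hole tool mm [-44.96 148.05  20.85  22.72]
```

Request:
send_rows([
  [0, 0, 1.0],
  [0, 0, 2.0],
  [0, 0, 2.5],
  [0, 0, 2.5],
  [0, 0, 2.0],
  [0, 0, 1.8],
  [0, 0, 1.2],
  [0, 0, 0.7],
  [0, 0, 0.3],
  [0, 0, 0],
], grip=[8, 8, 8, 8, 8, 8, 8, 8, 8, 8], yaw=[0, 0, 0, 0, 0, 0, 0, 0, 0, 0])

```text
time_s: 28.0
tool_pos: [0.5105, -0.1416, 0.0112]
tcp_rot: [-0.168, 0.986, 0.0, -0.0]
ft_force: [-0.6, 0.5, 0.1]
grip_width: 0.0803
```

Request:
send_rows([
  [0, 0, 0],
  [0, 0, 0],
  [0, 0, 0],
  [0, 0, 0],
  [0, 0, 0],
  [0, 0, 0],
  [0, 0, 0],
  [0, 0, -0.3],
  [0, 0, -0.7],
  [0, 0, -1.0],
], grip=[5, 3, 3, 3, 3, 3, 3, 3, 3, 3], yaw=[0, 0, 0, 0, 0, 0, 0, 0, 0, 0])

```text
time_s: 28.83
tool_pos: [0.5096, -0.141, 0.0305]
tcp_rot: [-0.168, 0.986, 0.001, -0.001]
ft_force: [-0.2, -0.5, -4.5]
grip_width: 0.0397
```

Request:
send_rows([
  [0, 0, -1.5],
  [0, 0, -2.0],
  [0, 0, -2.0],
  [0, 0, -2.0],
  [0, 0, -2.0],
  [0, 0, -1.0],
  [0, 0, -0.5],
  [0, 0, 0],
  [0, 0, 0],
  [0, 0, 0],
  [0, 0, 0],
], grip=[3, 3, 3, 3, 3, 3, 3, 3, 3, 3, 3], yaw=[0, 0, 0, 0, 0, 0, 0, 0.115, 0.115, 0.112, 0])

```text
time_s: 29.75
tool_pos: [0.5102, -0.1413, 0.1403]
tcp_rot: [0.004, 1.0, 0.0, -0.001]
ft_force: [0.2, -0.4, -3.4]
grip_width: 0.0399
```

Run:
```python
from h import *
plan((.543,-.3255),.06,np.radians(89.6))
```

```text
t 29.75 tcp [ 0.5102 -0.1413  0.1403] psi 89.5 shift_cm [ -3.45 -18.4    8.02] yaw -0.0018 q6 -1.9 F [ 0.2 -0.4 -3.4] g 0.0399
```

Request:
send_rows([
  [-0.2, -1.0, 0],
  [-0.4, -2.2, 0],
  [-0.55, -2.9, 0],
  [-0.6, -3.2, 0],
  [-0.6, -3.2, 0],
  [-0.5, -2.8, 0],
  [-0.4, -2.0, 0],
  [-0.2, -1.1, 0],
  [0, 0, 0],
  [0, 0, 0],
], grip=[3, 3, 3, 3, 3, 3, 3, 3, 3, 3], yaw=[0, 0, 0, 0, 0, 0, 0, 0, 0, 0])

```text
time_s: 30.58
tool_pos: [0.544, -0.3257, 0.1407]
tcp_rot: [0.002, 1.0, 0.001, -0.001]
ft_force: [-0.2, 0.7, -3.0]
grip_width: 0.04
```

Request:
send_rows([
  [0, 0, 0.8],
  [0, 0, 1.6],
  [0, 0, 2.0],
  [0, 0, 2.0],
  [0, 0, 1.8],
  [0, 0, 1.6],
  [0, 0, 1.2],
  [0, 0, 0.8],
  [0, 0, 0],
  [0, 0, 0],
], grip=[3, 3, 3, 3, 3, 3, 3, 3, 3, 3], yaw=[0, 0, 0, 0, 0, 0, 0, 0, 0, 0])

```text
time_s: 31.42
tool_pos: [0.5444, -0.3251, 0.0236]
tcp_rot: [0.002, 1.0, 0.0, -0.0]
ft_force: [-0.2, -0.1, -2.8]
grip_width: 0.0398
```

Run:
```python
from h import *
plan((.543,-.3255),.0115,np.radians(89.6))
```

```text
t 31.42 tcp [ 0.5444 -0.3251  0.0236] psi 89.77 shift_cm [ 0.14 -0.04  1.21] yaw 0.0029 q6 -2.16 F [-0.2 -0.1 -2.8] g 0.0398
```

Next come the last centimetre, the release, and a retreat clear of the top camera's view of the tray.

Request:
send_rows([
  [0, 0, 0.3],
  [0, 0, 0.3],
  [0, 0, 0.2],
  [0, 0, 0.1],
  [0, 0, 0.1],
  [0, 0, 0.1],
  [0, 0, 0],
], grip=[3, 3, 3, 3, 3, 3, 3], yaw=[0, 0, 0, 0, 0, 0, 0])

```text
time_s: 32.0
tool_pos: [0.5444, -0.3257, 0.0127]
tcp_rot: [0.002, 1.0, -0.0, 0.0]
ft_force: [0.6, 0.3, -1.8]
grip_width: 0.0402
```

Request:
send_rows([
  [0, 0, 0],
  [0, 0, 0],
  [0, 0, 0],
  [0, 0, 0],
  [0, 0, -0.5],
  [0, 0, -1.5],
  [0, 0, -2.5],
  [0, 0, -3.0],
  [0, 0, -3.0],
  [0, 0, -3.0],
  [0, 0, -2.0],
  [0, 0, 0],
], grip=[4.2, 5.5, 6.5, 6.5, 6.5, 6.5, 6.5, 6.5, 6.5, 6.5, 6.5, 6.5], yaw=[0, 0, 0, 0, 0, 0, 0, 0, 0, 0, 0, 0])

```text
time_s: 33.0
tool_pos: [0.5461, -0.3267, 0.1748]
tcp_rot: [0.002, 1.0, -0.003, 0.004]
ft_force: [1.2, 0.0, 0.6]
grip_width: 0.0649
```

Request:
send_rows([
  [0.5, -0.5, 0],
  [1.2, -1.0, 0],
  [1.8, -1.5, 0],
  [2.0, -1.5, 0],
  [2.0, -1.5, 0],
  [2.0, -1.5, 0],
  [1.5, -1.5, 0],
  [1, -1, 0],
  [0, 0, 0],
  [0, 0, 0],
], grip=[6.5, 6.5, 6.5, 6.5, 6.5, 6.5, 6.5, 6.5, 6.5, 6.5], yaw=[0, 0, 0, 0, 0, 0, 0, 0, 0, 0])

```text
time_s: 33.83
tool_pos: [0.4229, -0.4252, 0.1661]
tcp_rot: [0.003, 1.0, 0.001, -0.001]
ft_force: [0.4, 1.3, 0.4]
grip_width: 0.065
```

Run:
```python
from h import *
plan((.543,-.3255),.2)
o,im,d=shot("top","t9.png"); P=cloud(cam("top"),d)
for n,c,lo,hi,rad in (("tray near",(.423,-.327),.03,.05,.04),("tray far",(.543,-.327),.03,.05,.04),("block2",(.505,.009),.03,.0415,.036),("gauge",(.504,.010),.08,.1,.03)):
    q,r=rect(P,lo,hi,c,rad); print(n,len(q),r if len(q) else "",np.median(q[:,2]) if len(q) else "")
```

```text
t 33.83 tcp [ 0.4229 -0.4252  0.1661] psi 89.62 shift_cm [-11.94  10.05  -3.38] yaw 0 q6 -2.41 F [0.4 1.3 0.4] g 0.065
tray near 609 ((423.6913146972656, -327.005615234375), (54.16569519042969, 40.941436767578125), 0.5706571340560913) 0.03893467474334256
tray far 613 ((544.9525146484375, -326.19189453125), (40.123008728027344, 55.1496696472168), 88.99224090576172) 0.03877670499490815
block2 460 ((504.050048828125, 10.894266128540039), (54.07443618774414, 39.799560546875), 8.864933013916016) 0.03771991229814681
gauge 114 ((504.64215087890625, 10.612173080444336), (18.73786163330078, 18.473098754882812), 26.928865432739258) 0.08935276967166117
```

View pics/t9.png

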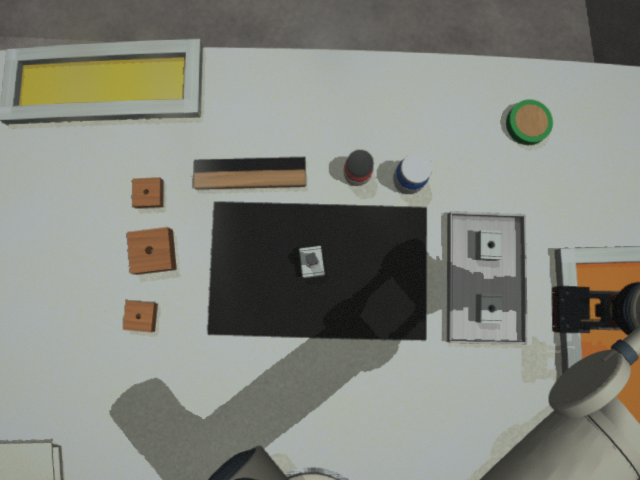

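In the final top picture both tight blocks lie flat in the tray at (490,245) and (490,308). The gauge stands in block 2 at (312,262), and the jars and squeegee are where they were. The grip top is at 89 mm, which matches fully home, and the robot is clear.

```bash
python3 -c "
from bench import bot
print(bot.finish_job())"
```

```text
the job is handed in; nothing more can be done
None
```

The middle block, at about (0.504, 0.011), is the one bored to size. The gauge stands in it fully home and released, and the two tight-side blocks are in the scrap tray. I handed the job in at about 34 s of the 72 s allowed.

- **Trying the holes:** the left block (y of about 0.14) stopped the gauge about 9 mm down, at about 6 N. In the middle block the gauge first rubbed the hole wall with about 4 N sideways. After a shift of about 1.7 mm it went fully home and seated with about 6 N.
- **The third block:** I did not try the gauge in it. The middle block had already taken the gauge, and only one block does.
- **Gauge and good block:** the last top picture puts the top of the gauge's grip at 89 mm, which is the height for fully home. The good block has moved about 2 mm and stands flat.
- **Tray:** both tight blocks lie flat, with top faces at about 39 mm and centres about 60 mm either side of the tray's middle.
- **Bystanders and robot:** the jars and squeegee look unmoved in the picture, though I did not measure them. The robot was clear of everything.

No final check failed. Two readings disagreed along the way: the wrist and top cameras differ by about 2 mm, and TCP readings taken before the arm had settled were off by a similar amount. The settling error probably caused the rubbing in the middle block.

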